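Put the two spice jars into the caddy

TASK

Put the two slim, squarish spice jars into the two empty end pockets of the dark wooden caddy, one jar in each, either way round, standing upright on the pocket floor. They are glass: lower each one into its pocket before letting go rather than dropping it from above, and leave the tin in the middle pocket.

Things in the scene. Friction and masses are not known exactly. Their poses are not given: they have to be found in the camera images.
- caddy: low open caddy of dark wood, 84 (x) x 240 (y) x 50 (z) mm, fixed, with three square pockets in a row along y, each 64 x 64 mm inside and 40 mm deep (floor and walls 10 mm thick), centred at y = -74, 0 and +74 mm. The middle one holds a tin, the end ones are empty. Origin at the centre of the underside, z up. A gripper closing across the row (along x) stays clear of the tin.
- jar_short: slim squarish glass spice jar, 44 x 44 x 100 mm tall, with a green round cap 43 mm across (the top 20 mm); rigid, 0.1 kg. Starts upright on the worktop among rounder, wider jars. Origin at the centre of its underside, z up, x and y square to its flat sides. Grip across two flats about 80 mm above its underside, so that the fingertips stay above the caddy's rim.
- jar_tall: slim squarish glass spice jar, 44 x 44 x 106 mm tall, with a yellow round cap 43 mm across (the top 20 mm); rigid, 0.1 kg. Starts upright on the worktop among rounder, wider jars. Origin at the centre of its underside, z up, x and y square to its flat sides. Grip it in the same way as the other one.
- tin: round food tin, 57 mm across and 72 mm tall, 0.18 kg, standing loose in the caddy's middle pocket; its top is 82 mm above the worktop. To be left there. Origin at the centre of its underside, z up.

How it is judged:
By the outcome, as a careful person would: the job done as asked, in the order asked, and still so for the second after the job is handed in, with the robot touching nothing.
It also fails if it takes over 64 s, if anything falls off the work surface, if the arm or the gripper's body presses on something with over 40 N, if the wrist force passes 120 N, or if a joint passes its speed limit or range.

ROBOT

A 7-joint arm with a two-finger parallel gripper is mounted at the origin on a cart in front of the work surface, level with it; the furniture and walls round the work are solid. World frame = base frame: x ahead of the robot, y to its left, z up, the work surface at z = 0. Lengths are in mm, angles in rad, forces in N, time in s.
With the tool pointing down it reaches from about 425 to 950 mm from the base axis. Payload 4.7 kg.
Tool frame: the origin (TCP) lies between the finger pads; the fingertips stand robot.tips_ahead ahead of it and the grasp point (between the pads) is the TCP (robot.tips_ahead is the distance from the TCP to the fingertips, in mm); z points along the fingers, y is the line along which they close (so a half turn about z gives the same grasp; the last joint's range is limited). The gripper opens to 87 mm and grips with 3 to 60 N. Pads are 19 mm wide; open, the fingers measure 117 mm over their backs; the gripper's body (75 mm by 190 mm) begins 51 mm behind the grasp point.
Start: joints at [1.264, 0.469, -0.049, 1.532, 0.024, 1.141, -0.082], TCP at [185.158, -649.125, 241.573] pointing down, gripper open.
Joint ranges: [-2.59, 2.59], [-0.33, 1.99], [-1.39, 1.29], [0.1, 2.45], [-1.04, 4.18], [0.21, 1.99], [-2.66, 2.66]. Speed limits (rad/s): [2.57, 2.57, 3.14, 3.14, 3.14, 3.14, 3.14].

INTERFACE

Orientations are given as [roll, pitch, yaw] about the fixed x, y, z axes, in that order (R = Rz(yaw) Ry(pitch) Rx(roll)).
In Python, from workcell import robot gives the robot as it stands. The module is installed in compiled form; this text tells all that it offers.
- The arm moves only by the tool drive_tool, never from a script. Its argument "commands" is one flat list of numbers, 5 for each row, row after row: the opening, from 0 (shut) to 1 (fully open), then the shift along the tool's x, y, z in units of 25 mm (1.0 is 25 mm), then the turn about the tool's z in units of 5 degrees (1.0 is 5 degrees). In form: [hand, dx, dy, dz, roll, hand, dx, dy, dz, roll, ...]. A call has 1 to 20 rows; each row shifts and turns the commanded pose from where the row before left it, along the tool's axes as they then stand; what a row does not reach is not made up. A row lasts 1/12 s, in which the tool goes at most 41.7 mm and 7.16 degrees, less where a joint would pass 70% of its speed; a pose out of reach is approached as far as the arm can. A call is refused whole if a number of a shift passes 1 or a number of a turn 1, either way. A call with a gripper value outside its range is refused whole. The fingers move at their own pace and stop on an object; "grip_force" is the grip in N (left out, the last holds). Time passes only in rows, so rows that do not move let the fingers close. It gives the time, the measured TCP pose, the force, the opening and the grip force at its end, in the units of the state.
- robot.state(): the state, without advancing time (a new reading comes with each control period).
- robot.snapshot(name): name is "scene" or "side" or "wrist"; returns the picture (400x640x3 uint8, red, green, blue); there is no depth.
- robot.camera_model(name): a dict with "intrinsics" (3x3 intrinsics, pixels), "distortion" ([k1, k2, p1, p2, k3] as OpenCV has them; the pictures are not rectified), "world_from_camera" (4x4, takes a point from camera to world coordinates); the wrist camera has in their place "mount" (4x4, takes a point from camera to tool coordinates, whose origin is the TCP and whose axes are the flange's). Camera axes: x right, y up, looking along -z (the intrinsics and any distortion apply to the point x, -y, -z); pixel columns grow to the right and rows downward; lengths in mm; the calibration is good to about 2 mm. A picture is of the moment at which its call begins: read the wrist's pose just before it. camera_model takes no time and is no camera call.
- robot.sign_off(): hands the job in; it is judged then, once.
The state is a dict: "time_s": time; "q": joint angles; "qd": joint speeds; "effort": joint torques, N m; "position": TCP position; "ee_rot": TCP orientation; "ft_force": force on the tool from outside, world axes, zero at the start; "torque": the same for the moment, N m; "grip_width": opening from 0.0 (shut) to 1.0 (fully open); "finger_force": force on a finger pad.
Only numpy, scipy, OpenCV 4.12 (cv2) and the standard library are available. Lean on these libraries where they do the work, as an engineer would, in place of code of your own. Each camera call takes 0.05 s, during which the arm holds its last target. There are 200 camera calls.

## Working session

There is one attempt and no reset: what is moved stays moved. The work goes in short steps, Python scripts to look and compute and a tool call to move; the robot and the scene stay as the last step left them, time stands still between calls to the robot, and variables do not carry over. Pictures are saved under pics/ and viewed, at most 10 in all, crops included, and the job is handed in when it is done.

Besides the shell and the picture viewer there is one more tool, called after "Call:" in YAML: its name, and indented under it one key for each argument. drive_tool: Moves the arm, as the interface text tells. Its arguments: {"type":"object","properties":{"commands":{"type":"array","items":{"type":"number"}},"grip_force":{"type":"number"}},"required":["commands"]}

```bash
mkdir -p pics
python3 - <<'E'
from workcell import robot
import cv2,numpy as np
s=robot.state();print(s['time_s'],s['position'],s['ee_rot'],s['grip_width'],robot.tips_ahead)
for n in("scene","side"):
    cv2.imwrite(f"pics/{n}0.png",robot.snapshot(n)[:,:,::-1])
    m=robot.camera_model(n);print(np.round(m['world_from_camera'],3).tolist(),m['intrinsics'],m['distortion'])
print(robot.camera_model('wrist'))
E
```

```text
0.0 [ 184.93390999 -648.58962044  240.47126069] [-3.13959691e+00  9.67557957e-05  2.77774085e-01] 0.9981676646136258 19.0
[[0.812, 0.449, -0.373, 233.751], [-0.583, 0.638, -0.502, -368.459], [0.013, 0.625, 0.78, 705.466], [0.0, 0.0, 0.0, 1.0]] [[369.36084755   0.         312.17169344]
 [  0.         369.36084755 197.19461276]
 [  0.           0.           1.        ]] [-0.01637933  0.          0.          0.          0.        ]
[[0.856, 0.334, -0.394, 204.66], [-0.516, 0.537, -0.668, -480.695], [-0.012, 0.775, 0.632, 579.705], [0.0, 0.0, 0.0, 1.0]] [[365.07228611   0.         315.5025246 ]
 [  0.         365.07228611 195.97086092]
 [  0.           0.           1.        ]] [-0.03100738  0.          0.          0.          0.        ]
{'intrinsics': array([[299.92329038,   0.        , 316.20870859],
       [  0.        , 299.92329038, 199.80281209],
       [  0.        ,   0.        ,   1.        ]]), 'distortion': array([-0.03594732,  0.        ,  0.        ,  0.        ,  0.        ]), 'mount': array([[ 6.30021433e-04,  9.58241450e-01,  2.85959660e-01,
         7.92454277e+01],
       [ 9.99999357e-01, -3.34214866e-04, -1.08323842e-03,
         1.27739334e-01],
       [-9.42431985e-04,  2.85960159e-01, -9.58241044e-01,
        -1.43223994e+02],
       [ 0.00000000e+00,  0.00000000e+00,  0.00000000e+00,
         1.00000000e+00]])}
```

View pics/scene0.png

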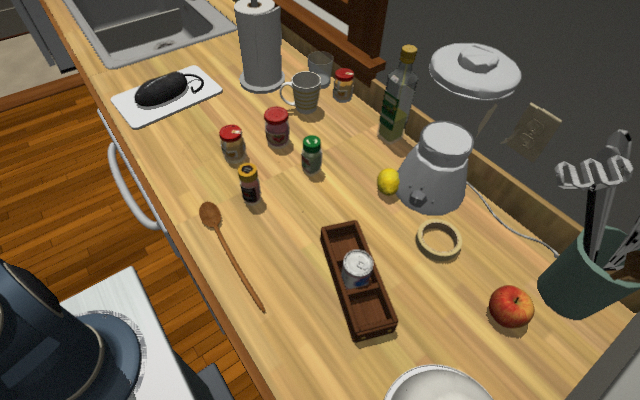

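View pics/side0.png

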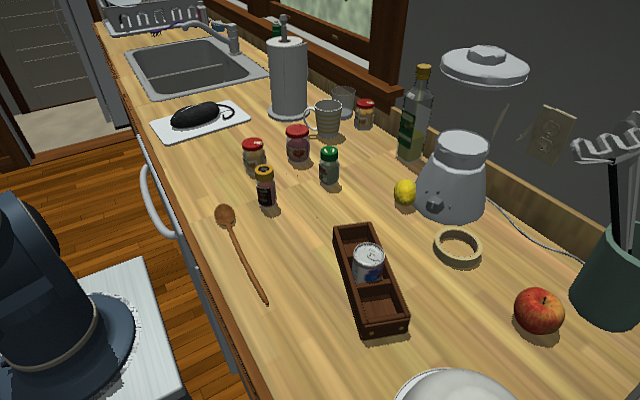

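The scene view shows the caddy at about (357,280), with the green cap at (312,143) and the yellow cap at (248,171). The side view has the same objects at (370,280), (329,152) and (265,172). Next I'll locate them by colour mask.

```bash
cat > h.py <<'E'
import cv2,numpy as np
from scipy.spatial.transform import Rotation as Ro
from workcell import robot
def pose(s):
    T=np.eye(4);T[:3,:3]=Ro.from_euler('xyz',s['ee_rot']).as_matrix();T[:3,3]=s['position'];return T
def cam(n,s=None):
    m=robot.camera_model(n)
    return m['intrinsics'],m['distortion'],(m['world_from_camera'] if n!='wrist' else pose(s)@m['mount'])
def ray(c,px):
    K,d,T=c;u=cv2.undistortPoints(np.array(px,float).reshape(-1,1,2),K,d)[:,0]
    v=np.c_[u[:,0],-u[:,1],-np.ones(len(u))]@T[:3,:3].T
    return T[:3,3],v
def onz(c,px,z):
    o,v=ray(c,px);return (o+v*((z-o[2])/v[:,2])[:,None])[:,:2]
def proj(c,P):
    K,d,T=c;p=(np.array(P,float).reshape(-1,3)-T[:3,3])@T[:3,:3]
    return cv2.projectPoints(p*[1,-1,-1],np.zeros(3),np.zeros(3),K,d)[0][:,0]
def comp(mask,seed,r=25):
    n,l,st,ce=cv2.connectedComponentsWithStats(mask.astype(np.uint8))
    ok=[i for i in range(1,n) if np.hypot(*(ce[i]-seed))<r]
    return l==max(ok,key=lambda i:st[i,4])
def tri(rs):
    A=0;b=0
    for o,v in rs:
        v=v/np.linalg.norm(v);M=np.eye(3)-np.outer(v,v);A=A+M;b=b+M@o
    return np.linalg.solve(A,b)
E
python3 - <<'E'
from h import *
seeds={'scene':((312,143),(248,171),(357,280)),'side':((329,152),(265,172),(370,280))}
R={0:[],1:[]}
for n,sd in seeds.items():
    c=cam(n);im=cv2.imread(f'pics/{n}0.png');H,S,V=cv2.split(cv2.cvtColor(im,cv2.COLOR_BGR2HSV))
    for k,(lo,hi,smin) in enumerate(((45,85,120),(12,32,170))):
        m=comp((H>=lo)&(H<=hi)&(S>smin)&(V>50),sd[k],20) if k==0 else None
        if k==1:
            w=np.zeros_like(H,bool);x,y=sd[1];w[y-12:y+14,x-13:x+14]=1
            m=comp((H>=lo)&(H<=hi)&(S>205)&w,sd[k],20)
        ys,xs=np.nonzero(m);ct=(xs.mean(),ys.mean());print(n,k,m.sum(),ct,xs.min(),xs.max(),ys.min(),ys.max(),onz(c,[ct],90+6*k))
        o,v=ray(c,[ct]);R[k].append((o,v[0]))
    w=np.zeros_like(H,bool);x,y=sd[2];w[y-65:y+65,x-45:x+48]=1
    m=(V<105)&w; m=comp(cv2.morphologyEx(m.astype(np.uint8),cv2.MORPH_CLOSE,np.ones((7,7))),sd[2],30)
    cs=max(cv2.findContours(m.astype(np.uint8),0,2)[0],key=cv2.contourArea)
    h=cv2.convexHull(cs);ap=cv2.approxPolyDP(h,4,True)[:,0]
    print('caddy',m.sum(),[(p.tolist(),onz(c,[p],50).round()[0].tolist(),onz(c,[p],0).round()[0].tolist()) for p in ap])
    # tin top: bright
    w[:]=0;w[y-40:y+5,x-22:x+22]=1
    t=comp((S<60)&(V>110)&w,(x,y-15),20);ys,xs=np.nonzero(t);print('tin',t.sum(),onz(c,[(xs.mean(),ys.mean())],82))
for k in R:print(k,tri(R[k]))
v=np.hstack([cv2.resize(cv2.imread('pics/scene0.png')[215:345,310:405],None,fx=4,fy=4),cv2.resize(cv2.imread('pics/scene0.png')[120:220,225:335],None,fx=3.8,fy=5.2)])
cv2.imwrite('pics/crop1.png',v)
E
```

```text
scene 0 126 (np.float64(311.23809523809524), np.float64(141.47619047619048)) 303 319 136 147 [[627.29620561 169.85463812]]
scene 1 7 (np.float64(249.0), np.float64(179.42857142857142)) 247 251 178 181 [[440.77750184 144.08982167]]
caddy 4976 [([322, 227], [517.0, -25.0], [538.0, 1.0]), ([356, 221], [586.0, -55.0], [613.0, -31.0]), ([396, 316], [510.0, -259.0], [531.0, -251.0]), ([395, 338], [481.0, -287.0], [500.0, -280.0]), ([376, 344], [447.0, -275.0], [464.0, -268.0]), ([352, 340], [418.0, -245.0], [432.0, -236.0]), ([320, 240], [494.0, -49.0], [514.0, -24.0])]
tin 617 [[ 509.61662157 -146.42305091]]
side 0 97 (np.float64(328.8556701030928), np.float64(150.46391752577318)) 321 337 146 155 [[631.07909975 173.23411148]]
side 1 7 (np.float64(253.0), np.float64(165.0)) 252 254 164 166 [[440.55828461 206.43525434]]
caddy 5612 [([334, 226], [516.0, -26.0], [546.0, 16.0]), ([371, 223], [587.0, -60.0], [623.0, -20.0]), ([410, 314], [508.0, -266.0], [537.0, -246.0]), ([408, 339], [475.0, -298.0], [501.0, -281.0]), ([365, 344], [413.0, -270.0], [433.0, -250.0]), ([360, 339], [412.0, -259.0], [431.0, -238.0]), ([332, 243], [486.0, -65.0], [513.0, -26.0])]
tin 544 [[ 509.451649   -148.54401085]]
0 [622.88692963 162.31410451  98.31950247]
1 [397.452443    57.21957286 200.63082431]
```

View pics/crop1.png

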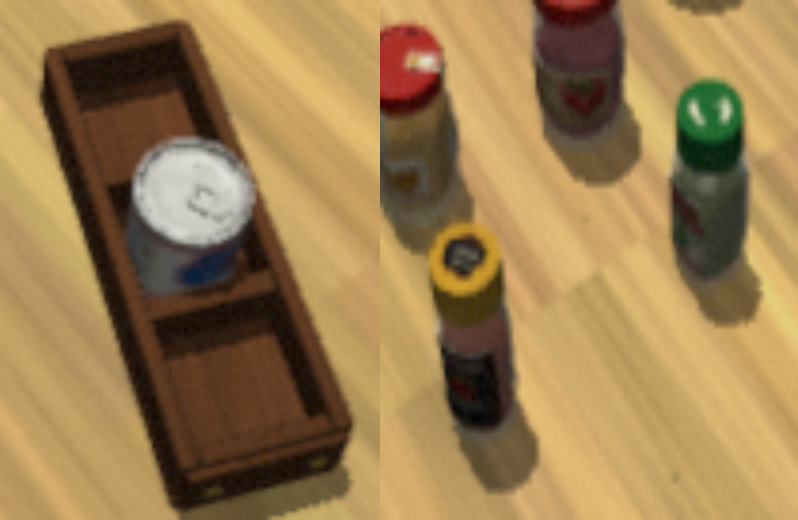

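Run:
```python
from h import *
c=cam('scene')
print('yel',onz(c,[(248.2,169.4)],106),'grn',onz(c,[(311.8,141.5)],100))
r=onz(c,[(321.5,227.5),(355,221),(397.5,321),(356,335)],50);print(r,r.mean(0))
a=(r[0]+r[1]-r[2]-r[3])/2;print(np.degrees(np.arctan2(a[1],a[0])),np.linalg.norm(a))
print('reds (top z~110)',onz(c,[(231,132),(276,115)],110))
```

```text
yel [[450.57813028 162.48379363]] grn [[621.95527521 160.27176494]]
[[ 514.92888476  -25.43479458]
 [ 584.37350417  -53.72300324]
 [ 505.98896748 -267.27800923]
 [ 428.97700936 -242.905201  ]] [ 508.56709144 -147.33525201]
69.12972679629762 230.64548688554981
reds (top z~110) [[475.96119087 289.7114991 ]
 [598.42396703 281.99890367]]
```

Call:
drive_tool:
  commands: [1,0.9,-0.79,0,0,1,0.9,-0.79,0,0,1,0.9,-0.79,0,0,1,0.9,-0.79,0,0,1,0.9,-0.79,0,0,1,0.9,-0.79,0,0,1,0.9,-0.79,0,0,1,0.9,-0.79,0,0,1,0.9,-0.79,0,0,1,0.9,-0.79,0,0,1,0.9,-0.79,0,0,1,0.9,-0.79,0,0,1,0.9,-0.79,0,0,1,0.9,-0.79,0,0,1,0.9,-0.79,0,0,1,0.9,-0.79,0,0,1,0.9,-0.79,0,0,1,0.9,-0.79,0,0,1,0.9,-0.79,0,0,1,0.9,-0.79,0,0]

```text
time_s: 1.77
position: [509.8, -144.5, 241.3]
ee_rot: [-3.141, 0.001, 0.278]
ft_force: [1.1, -0.1, 0.7]
grip_width: 1.0
finger_force: 0.0
```

Call:
drive_tool:
  commands: [1,0,0,0,-1,1,0,0,0,-1,1,0,0,0,-1,1,0,0,0,-1,1,0,0,0,-1,1,0,0,0,-1,1,0,0,0,-1,1,0,0,0,-1,1,0,0,0,-1,1,0,0,0,-1,1,0,0,0,-0.6,1,0,0,0,0,1,0,0,0,0]

```text
time_s: 2.85
position: [509.3, -145.9, 241.3]
ee_rot: [-3.141, 0.0, 1.201]
ft_force: [-0.3, 0.1, 0.1]
grip_width: 0.994
finger_force: 0.0
```

Run:
```python
from h import *
s=robot.state();print(s['time_s'],s['position'],np.degrees(s['ee_rot']),s['q'])
im=robot.snapshot('wrist')[:,:,::-1];cv2.imwrite('pics/w1.png',im);np.save('w1.npy',pose(s))
```

```text
2.85 [ 509.31337103 -145.9192227   241.26493257] [-1.79967944e+02  3.42440890e-03  6.88239655e+01] [ 0.6162858   0.27406702 -0.50186444  1.85463601  0.15051355  1.05077951
 -0.31458463]
```

View pics/w1.png

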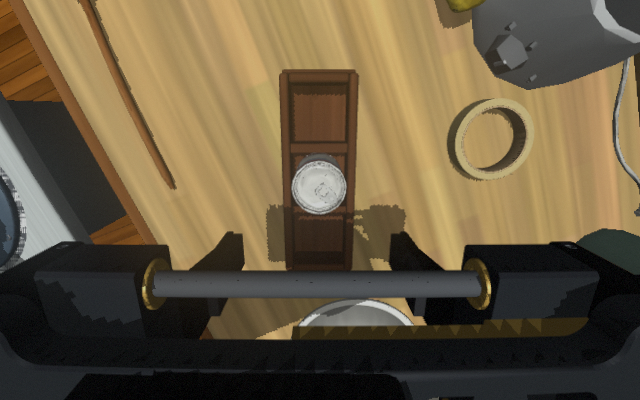

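The wrist view shows the caddy nearly square to the image: far pocket at (320,110), tin at (320,187), near pocket at (322,242). The bowl lies past the near end. I'll fit the caddy edges next.

Run:
```python
from h import *
im=cv2.imread('pics/w1.png');V=cv2.cvtColor(im,cv2.COLOR_BGR2HSV)[:,:,2]
m=robot.camera_model('wrist');c=(m['intrinsics'],m['distortion'],np.load('w1.npy')@m['mount'])
L=[];Rr=[];T=[]
for y in range(85,200,3):
    r=np.nonzero(V[y,270:370]<125)[0]+270;L.append((r[0]-.5,y));Rr.append((r[-1]+.5,y))
for x in range(288,352,3):
    r=np.nonzero(V[55:100,x]<125)[0]+55;T.append((x,r[0]-.5))
l,r,t=[onz(c,p,50) for p in(L,Rr,T)]
def fit(p):
    q=cv2.fitLine(p.astype(np.float32),cv2.DIST_HUBER,0,.01,.01).ravel();return q[2:],q[:2]*np.sign(q[1]+ .0)
pl,dl=fit(l);pr,dr=fit(r);pt,dt=fit(t)
print('dirs',[np.degrees(np.arctan2(d[1],d[0])) for d in(dl,dr,dt)])
d=dl+dr;d/=np.linalg.norm(d);n=np.array([d[1],-d[0]])
a,b=pl@n,pr@n;print('width',b-a)
e=pt@d;ctr=n*(a+b)/2+d*(e-120);print('caddy',ctr,np.degrees(np.arctan2(d[1],d[0])),'far',ctr+74*d,'near',ctr-74*d)
S=cv2.cvtColor(im,cv2.COLOR_BGR2HSV)[:,:,1]
w=comp((S<60)&(V>120),(320,188),15);ys,xs=np.nonzero(w);print('tin',w.sum(),xs.min(),xs.max(),ys.min(),ys.max(),onz(c,[((xs.min()+xs.max())/2,(ys.min()+ys.max())/2)],82))
T0=np.load('w1.npy')
for nm,g in(('far',ctr+74*d),('yel',(450.6,162.5))):
    v=T0[:3,:3].T@np.r_[np.array(g)-T0[:2,3],0];print(nm,v/25)
```

```text
dirs [np.float32(68.99402), np.float32(69.28793), np.float32(158.83159)]
width 83.24686
caddy [ 512.67395 -146.36893] 69.140976 far [539.02313 -77.21893] near [ 486.3248  -215.51892]
tin 2209 292 346 161 213 [[ 513.49373564 -145.10973498]]
far [ 2.99173975e+00  1.15467465e-01 -2.43410645e-04]
yel [ 1.06553563e+01 -6.64641669e+00  3.08175037e-03]
```

Call:
drive_tool:
  commands: [1,0.85,-0.245,0,0,1,0.85,-0.245,0,0,1,0.85,-0.245,0,0,1,0.85,-0.245,0,0,1,0.85,-0.245,0,0,1,0.85,-0.245,0,0,1,0.85,-0.245,0,0,1,0.85,-0.245,0,0,1,0.85,-0.245,0,0,1,0.85,-0.245,0,0,1,0.85,-0.245,0,0,1,0.85,-0.245,0,0,1,0.85,-0.245,0,0,1,0.85,-0.245,0,0,1,0,0,0,0,1,0,0,0,0,1,0,0,0,0]

```text
time_s: 4.32
position: [536.6, 161.7, 241.3]
ee_rot: [-3.142, 0.001, 1.202]
ft_force: [-0.3, -0.6, -0.1]
grip_width: 0.999
finger_force: 0.0
```

Run:
```python
from h import *
s=robot.state();print(s['time_s'],s['position'],np.degrees(s['ee_rot']),s['q'])
im=robot.snapshot('wrist')[:,:,::-1];cv2.imwrite('pics/w2.png',im);np.save('w2.npy',pose(s))
c=cam('wrist',s);print(proj(c,[(450.6,162.5,106),(450.6,162.5,0),(622,160,100),(622,160,0)]))
```

```text
4.3167 [536.57843953 161.66336195 241.25175073] [-1.79999201e+02  6.88241486e-02  6.88503590e+01] [ 0.12556526  0.34834299 -0.62518789  1.7825086   0.22881928  1.08462825
 -0.94823911]
[[234.63591834 224.40903858]
 [255.23692165 195.31550655]
 [399.09707092 164.22492106]
 [378.35177275 150.60279712]]
```

View pics/w2.png

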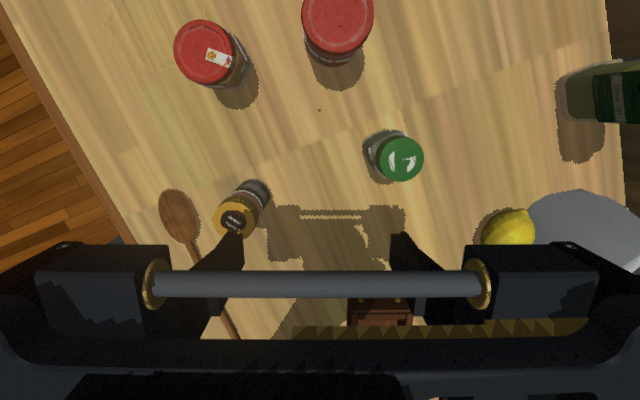

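The green cap is at (401,158) and the yellow cap at (236,220), with a body edge visible beside each. I'll enlarge both to read the jars' yaw.

Run:
```python
from h import *
im=cv2.imread('pics/w2.png')
f=lambda a:cv2.resize(a,(400,400),interpolation=cv2.INTER_CUBIC)
cv2.imwrite('pics/crop2.png',np.hstack([f(im[175:241,207:273]),f(im[120:186,360:426])]))
```

```text
(no output)
```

View pics/crop2.png

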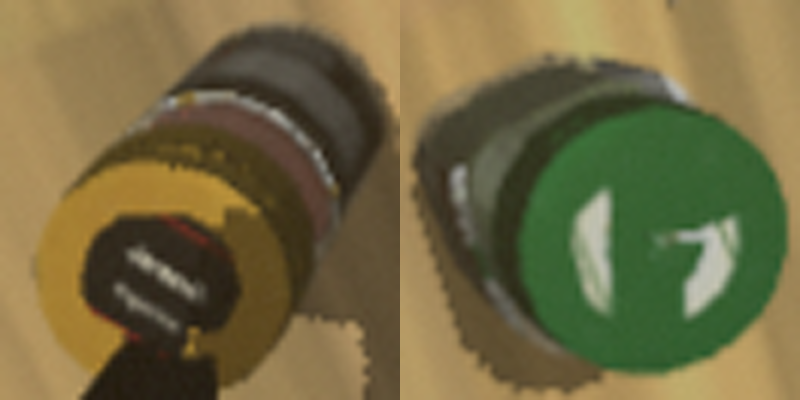

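Call:
drive_tool:
  commands: [1,0,0,0,0.984,1,0,0,0,0.984,1,0,0,0,0.984,1,0,0,0,0.984,1,0,0,0,0.984,1,0,0,0,0.984,1,0,0,0,0.984,1,0,0,0,0.984,1,0,0,0,0.984,1,0,0,0,0.984,1,0,0,0,0.984,1,0,0,0,0.984,1,0,0,0,0.984,1,0,0,0,0.984,1,0,1,0.25,0,1,0,1,0.25,0,1,0,1,0.25,0,1,0,1,0.25,0,1,0,1,0.25,0,1,0,1,0.25,0]

```text
time_s: 6.03
position: [536.3, 9.7, 203.9]
ee_rot: [3.141, -0.0, -0.002]
ft_force: [0.4, -0.2, -0.4]
grip_width: 0.995
finger_force: 0.0
```

Call:
drive_tool:
  commands: [1,0,0,0,0,1,0,0,0,0,1,0,0,0,0]

```text
time_s: 6.28
position: [536.7, 12.2, 204.3]
ee_rot: [-3.141, -0.0, -0.001]
ft_force: [-0.2, -0.2, 0.3]
grip_width: 1.0
finger_force: 0.0
```

Run:
```python
from h import *
s=robot.state();print(s['time_s'],s['position'],np.degrees(s['ee_rot']),s['q'])
im=robot.snapshot('wrist')[:,:,::-1];cv2.imwrite('pics/w3.png',im);np.save('w3.npy',pose(s))
c=cam('wrist',s);p=proj(c,[(450.6,162.5,50),(622,160,50)]);print(p)
a=[]
for x,y in p.astype(int):
    x=np.clip(x,50,590);y=np.clip(y,50,350);print(x,y);a.append(cv2.resize(im[y-50:y+50,x-50:x+50],(400,400),interpolation=cv2.INTER_CUBIC))
cv2.imwrite('pics/crop3.png',np.hstack(a))
```

```text
6.2833 [536.67807184  12.16777755 204.26868906] [-1.79986056e+02 -2.16831375e-02 -4.74247421e-02] [ 0.17285844  0.30388426 -0.33440355  1.88974338  0.11938022  0.96678942
 -1.7868745 ]
[[181.53884342 265.61143569]
 [161.56223383 105.07700129]]
181 265
161 105
```

View pics/crop3.png

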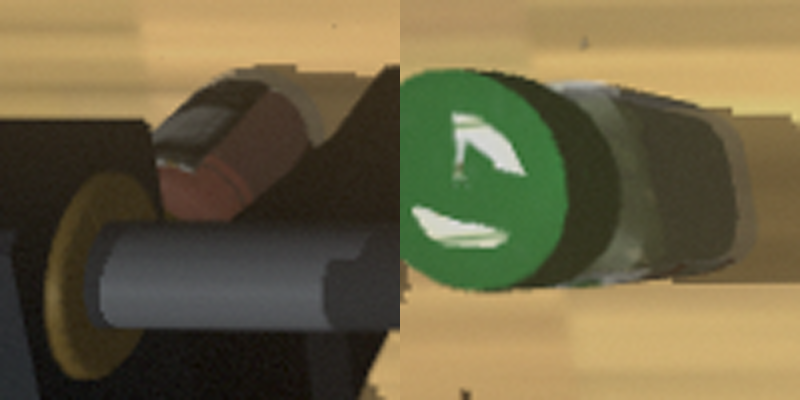

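In this crop the green jar's square base shows, with its right edge running from about (195,84) to (200,119) in the full picture. A finger hides the yellow jar, so I'll shift back in x to see it.

Call:
drive_tool:
  commands: [1,-0.8,0,0,0,1,-0.8,0,0,0,1,-0.8,0,0,0,1,-0.8,0,0,0,1,-0.8,0,0,0,1,0,0,0,0,1,0,0,0,0,1,0,0,0,0]

```text
time_s: 7.0
position: [437.6, 13.2, 204.6]
ee_rot: [-3.141, -0.002, 0.002]
ft_force: [-0.2, -0.2, 0.7]
grip_width: 1.002
finger_force: 0.0
```

Run:
```python
from h import *
m=robot.camera_model('wrist');c=(m['intrinsics'],m['distortion'],np.load('w3.npy')@m['mount'])
r=onz(c,[(194.75,83.75),(199.75,118.75)],3);d=r[1]-r[0];print('green base edge',r,np.degrees(np.arctan2(d[1],d[0])))
s=robot.state();print(s['time_s'],s['position'],np.degrees(s['ee_rot']))
im=robot.snapshot('wrist')[:,:,::-1];cv2.imwrite('pics/w4.png',im);np.save('w4.npy',pose(s))
c=cam('wrist',s);p=proj(c,[(450.6,162.5,50),(622,160,50)]);print(p)
a=[]
for x,y in p.astype(int):
    x=np.clip(x,50,590);y=np.clip(y,50,350);print(x,y);a.append(cv2.resize(im[y-50:y+50,x-50:x+50],(400,400),interpolation=cv2.INTER_CUBIC))
cv2.imwrite('pics/crop4.png',np.hstack(a))
```

```text
green base edge [[644.82048244 143.74339197]
 [607.86007818 142.02279222]] -177.33466167182934
7.0 [437.61290233  13.20759105 204.6441952 ] [-1.79991756e+02 -1.15774810e-01  1.08791072e-01]
[[170.14448653 178.66753191]
 [149.54799694 -11.6623276 ]]
170 178
149 50
```

View pics/crop4.png

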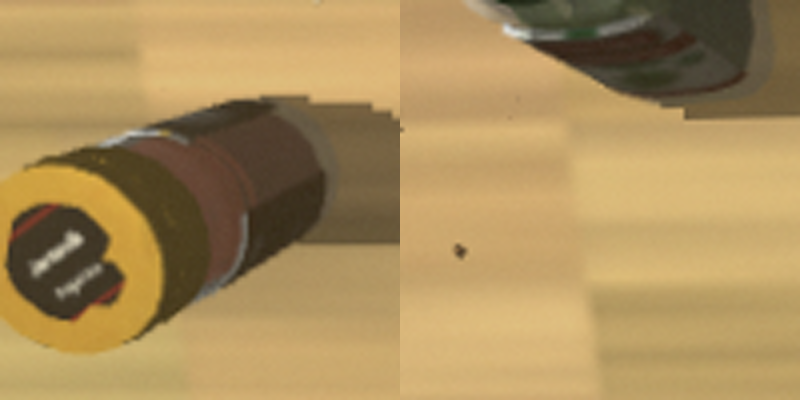

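In this view the yellow jar's red face is between two dark faces, and its base edge runs from about (190,153) to (201,172) in the full picture. The green jar is only partly in view at the top.

Run:
```python
from h import *
m=robot.camera_model('wrist')
C={k:(m['intrinsics'],m['distortion'],np.load(f'w{k}.npy')@m['mount']) for k in(1,2,3,4)}
def e(k,a,z):
    r=onz(C[k],a,z);d=r[1]-r[0];print(k,r.round(1).tolist(),np.linalg.norm(d).round(1),np.degrees(np.arctan2(d[1],d[0])).round(1)%90)
e(4,[(190,153),(201.25,171.75)],3)      # yellow red face base
e(4,[(154,23.75),(185.25,20)],3)
e(3,[(194.75,83.75),(199.75,118.75)],3)
# cap discs: ellipse fits, centre on cap top
def cap(k,seed,lo,hi,smin,z,vmin):
    im=cv2.imread(f'pics/w{k}.png');H,S,V=cv2.split(cv2.cvtColor(im,cv2.COLOR_BGR2HSV))
    w=np.zeros_like(H);cv2.circle(w,seed,38,1,-1)
    q=comp((H>=lo)&(H<=hi)&(S>smin)&(V>vmin)&(w>0),seed,20);h=cv2.convexHull(max(cv2.findContours(q.astype(np.uint8),0,1)[0],key=cv2.contourArea))
    P=onz(C[k],h[:,0].astype(float),z).astype(np.float32);c,r=cv2.minEnclosingCircle(P);el=cv2.fitEllipse(P);print('cap',k,q.sum(),c,2*r,el[0],el[1])
cap(2,(401,158),45,85,120,100,85)
cap(3,(132,100),45,85,120,100,85)
cap(4,(140,193),12,32,120,106,140)
cap(2,(236,218),12,32,120,106,140)
p=proj(C[4],[(x,y,0) for x,y in[(450.6,162.5)]]);print(p)
```

```text
4 [[470.5, 158.7], [448.5, 147.9]] 24.5 26.30000000000001
4 [[605.6, 182.5], [608.6, 149.1]] 33.6 5.099999999999994
3 [[644.8, 143.7], [607.9, 142.0]] 37.0 2.6999999999999886
cap 2 1037 (624.9306030273438, 164.37142944335938) 41.43579864501953 (624.974853515625, 164.37913513183594) (40.83763122558594, 41.24170684814453)
cap 3 1384 (625.5938720703125, 163.15225219726562) 41.99979019165039 (625.2857055664062, 163.14341735839844) (40.76657485961914, 41.7381591796875)
cap 4 1205 (451.25958251953125, 165.8961944580078) 43.41496658325195 (450.9117431640625, 166.0515899658203) (41.774871826171875, 42.84685134887695)
cap 2 442 (448.17974853515625, 167.7063446044922) 44.40924072265625 (449.00665283203125, 167.59231567382812) (41.947235107421875, 42.865901947021484)
[[189.73787692 169.50840728]]
```

Call:
drive_tool:
  commands: [1,0.075,-0.875,0,0,1,0.075,-0.875,0,0,1,0.075,-0.875,0,0,1,0.075,-0.875,0,0,1,0.075,-0.875,0,0,1,0.075,-0.875,0,0,1,0.075,-0.875,0,0,1,0,0,0,-0.914,1,0,0,0,-0.914,1,0,0,0,-0.914,1,0,0,0,-0.914,1,0,0,0,-0.914,1,0,0,0,-0.914,1,0,0,0,-0.914,1,0,0,0,0,1,0,0,0,0]

```text
time_s: 8.38
position: [450.3, 166.0, 203.9]
ee_rot: [-3.141, -0.0, 0.557]
ft_force: [0.5, -0.2, -0.0]
grip_width: 0.997
finger_force: 0.0
```

Run:
```python
from h import *
s=robot.state();print(s['time_s'],s['position'],np.degrees(s['ee_rot']),s['q'])
T=pose(s);print(T[:3,:3].T@(np.array([450.7,166.3,80])-T[:3,3])/25)
```

```text
8.3833 [450.30720739 165.97276829 203.93574693] [-1.79968848e+02 -1.43786929e-02  3.19063766e+01] [ 0.03505605  0.23776047 -0.54894646  2.00169624  0.15193367  0.94133215
 -1.60506668]
[ 1.90118809e-02 -1.12105941e-04  4.95743560e+00]
```

Call:
drive_tool:
  commands: [1,0,0,0.6,0,1,0,0,0.6,0,1,0,0,0.6,0,1,0,0,0.6,0,1,0,0,0.6,0,1,0,0,0.6,0,1,0,0,0.6,0,1,0,0,0.5,0,1,0,0,0.25,0,1,0,0,0,0,1,0,0,0,0,0.7,0,0,0,0,0.6,0,0,0,0,0.55,0,0,0,0,0.5,0,0,0,0,0.45,0,0,0,0,0.4,0,0,0,0,0.4,0,0,0,0,0.4,0,0,0,0,0.4,0,0,0,0]
  grip_force: 15

```text
time_s: 10.05
position: [449.7, 165.6, 80.3]
ee_rot: [3.141, -0.0, 0.559]
ft_force: [0.4, 0.7, -0.3]
grip_width: 0.484
finger_force: 15.0
```

Call:
drive_tool:
  commands: [0.4,0,0,-0.3,0,0.4,0,0,-0.6,0,0.4,0,0,-0.7,0,0.4,0,0,-0.7,0,0.4,0,0,-0.7,0,0.4,0,0,-0.7,0,0.4,0,0,-0.7,0,0.4,0,0,-0.6,0,0.4,0,0,0,-0.93,0.4,0,0,0,-0.93,0.4,0,0,0,-0.93,0.4,0,0,0,-0.93,0.4,0,0,0,-0.93,0.4,0,0,0,-0.93,0.4,0,0,0,-0.93,0.4,0,0,0,-0.93,0.4,0,0,0,0]

```text
time_s: 11.47
position: [449.4, 165.6, 205.5]
ee_rot: [-3.141, 0.0, 1.21]
ft_force: [-0.0, 1.0, -1.2]
grip_width: 0.482
finger_force: 15.0
```

Call:
drive_tool:
  commands: [0.4,-0.762,0.378,0,0,0.4,-0.762,0.378,0,0,0.4,-0.762,0.378,0,0,0.4,-0.762,0.378,0,0,0.4,-0.762,0.378,0,0,0.4,-0.762,0.378,0,0,0.4,-0.762,0.378,0,0,0.4,-0.762,0.378,0,0,0.4,-0.762,0.378,0,0,0.4,-0.762,0.378,0,0,0.4,-0.762,0.378,0,0,0.4,-0.762,0.378,0,0,0.4,-0.762,0.378,0,0,0.4,-0.762,0.378,0,0,0.4,-0.762,0.378,0,0,0.4,-0.762,0.378,0,0,0.4,-0.762,0.378,0,0,0.4,-0.762,0.378,0,0,0.4,0,0,0,0,0.4,0,0,0,0]

```text
time_s: 13.13
position: [486.8, -216.4, 205.3]
ee_rot: [-3.141, -0.0, 1.204]
ft_force: [0.2, 0.9, 0.1]
grip_width: 0.482
finger_force: 15.0
```

Run:
```python
from h import *
s=robot.state();print(s['time_s'],s['position'],np.degrees(s['ee_rot']),s['q'],s['grip_width'],s['finger_force'])
T=pose(s);print(T[:3,:3].T@(np.array([486.3,-215.5,90])-T[:3,3])/25)
im=robot.snapshot('wrist')[:,:,::-1];sc=robot.snapshot('scene')[:,:,::-1]
cv2.imwrite('pics/w5.png',np.hstack([im[60:300,200:440],cv2.resize(sc[130:350,240:460],(480,480))[:240*2:2,::1][:240] if 0 else cv2.resize(sc[150:350,260:460],(240,240))]))
```

```text
13.1333 [ 486.8247834 -216.3545268  205.2570065] [-1.79981085e+02 -8.87006483e-03  6.89809021e+01] [ 0.70363567  0.31007386 -0.44489026  1.89221297  0.15919965  0.97408902
 -0.17943788] 0.48223274353543116 14.998371067049447
[ 0.02366382 -0.03033264  4.61029424]
```

View pics/w5.png

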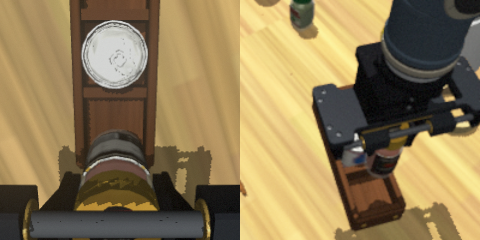

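The wrist crop shows the yellow jar held upright in line with the near pocket, and the scene crop shows it above that pocket. Now lowering.

Call:
drive_tool:
  commands: [0.4,0,0,0.4,0,0.4,0,0,0.5,0,0.4,0,0,0.5,0,0.4,0,0,0.5,0,0.4,0,0,0.5,0,0.4,0,0,0.5,0,0.4,0,0,0.5,0,0.4,0,0,0.5,0,0.4,0,0,0.4,0,0.4,0,0,0.2,0,0.4,0,0,0,0,0.4,0,0,0,0,0.4,0,0,0,0]

```text
time_s: 14.32
position: [487.7, -215.3, 93.4]
ee_rot: [3.14, -0.0, 1.208]
ft_force: [0.6, -0.1, -0.8]
grip_width: 0.483
finger_force: 15.0
```

Call:
drive_tool:
  commands: [0.4,0,0,0.05,0,0.4,0,0,0.05,0,0.4,0,0,0.05,0,0.4,0,0,0,0,0.4,0,0,0,0]

```text
time_s: 14.73
position: [487.6, -215.6, 90.3]
ee_rot: [3.14, 0.001, 1.208]
ft_force: [-2.1, 1.3, 7.1]
grip_width: 0.486
finger_force: 15.0
```

Call:
drive_tool:
  commands: [0.5,0,0,0,0,0.55,0,0,0,0,0.65,0,0,0,0,0.8,0,0,0,0,0.9,0,0,0,0,0.9,0,0,-0.3,0,0.9,0,0,-0.6,0,0.9,0,0,-0.7,0,0.9,0,0,-0.8,0,0.9,0,0,-0.8,0,0.9,0,0,-0.8,0,0.9,0,0,-0.6,0,1,0,0,-0.5,0,1,0,0,0,0,1,0,0,0,0]

```text
time_s: 15.98
position: [487.4, -215.4, 217.2]
ee_rot: [3.14, 0.0, 1.208]
ft_force: [-0.3, 0.7, 0.8]
grip_width: 0.979
finger_force: 0.0
```

Run:
```python
from h import *
s=robot.state();print(s['time_s'],s['position'],np.degrees(s['ee_rot']),s['ft_force'])
# yellow cap check from scene/side after leaving; wants expected pixels
T=pose(s)
print('to green hover',T[:3,:3].T@(np.array([625.2,163.5,s['position'][2]])-T[:3,3])/25)
c=cam('wrist',s);im=robot.snapshot('wrist')[:,:,::-1];cv2.imwrite('pics/w6.png',im)
H,S,V=cv2.split(cv2.cvtColor(im,cv2.COLOR_BGR2HSV))
m=comp((H>=12)&(H<=32)&(S>120)&(V>140),proj(c,[(486.8,-216,116)])[0],40);ys,xs=np.nonzero(m);print(m.sum(),xs.min(),xs.max(),ys.min(),ys.max(),proj(c,[(486.8,-216,116)]))
```

```text
15.9833 [ 487.35058789 -215.35834733  217.21262783] [1.79908813e+02 1.62364230e-02 6.92247406e+01] [-0.32584129  0.66567362  0.7694439 ]
to green hover [ 1.61248077e+01 -2.19832375e-01 -4.91930401e-03]
817 292 339 183 219 [[314.79118278 207.08313224]]
```

Run:
```python
from h import *
c=cam('scene');print('bottle base L/R',onz(c,[(379,135),(403,140)],0),'lemon L',onz(c,[(377,185)],25),'blender L bottom',onz(c,[(400,195),(415,205)],0),'blender upper',onz(c,[(424,130)],200),'bottle-mid',onz(c,[(388,100)],150))
```

```text
bottle base L/R [[858.53119223 160.25586807]
 [900.11845257 105.9898385 ]] lemon L [[710.23227774   9.57409238]] blender L bottom [[752.54914621 -33.68998035]
 [760.43817134 -77.33715593]] blender upper [[768.72890681 -31.57940992]] bottle-mid [[830.42430558 130.45484875]]
```

Call:
drive_tool:
  commands: [1,0.896,-0.012,0,0,1,0.896,-0.012,0,0,1,0.896,-0.012,0,0,1,0.896,-0.012,0,0,1,0.896,-0.012,0,0,1,0.896,-0.012,0,0,1,0.896,-0.012,0,0,1,0.896,-0.012,0,0,1,0.896,-0.012,0,0,1,0.896,-0.012,0,0,1,0.896,-0.012,0,0,1,0.896,-0.012,0,0,1,0.896,-0.012,0,0,1,0.896,-0.012,0,0,1,0.896,-0.012,0,0,1,0.896,-0.012,0,0,1,0.896,-0.012,0,0,1,0.896,-0.012,0,0]

```text
time_s: 17.53
position: [624.7, 164.4, 214.8]
ee_rot: [-3.139, 0.002, 1.208]
ft_force: [0.3, -1.0, 0.4]
grip_width: 1.0
finger_force: 0.0
```

Call:
drive_tool:
  commands: [1,0,0,0,-0.825,1,0,0,0,-0.825,1,0,0,0,-0.825,1,0,0,0,-0.825,1,0,0,0,-0.825,1,0,0,0,-0.825,1,0,0,0,0,1,0,0,0,0]

```text
time_s: 18.2
position: [624.6, 163.3, 215.2]
ee_rot: [-3.139, 0.0, 1.638]
ft_force: [-0.4, -0.6, 0.4]
grip_width: 1.002
finger_force: 0.0
```

Run:
```python
from h import *
s=robot.state();print(s['time_s'],s['position'],np.degrees(s['ee_rot']),s['q'])
T=pose(s);print(T[:3,:3].T@(np.array([625.2,163.5,80])-T[:3,3])/25)
c=cam('wrist',s);im=robot.snapshot('wrist')[:,:,::-1];cv2.imwrite('pics/w7.png',im)
H,S,V=cv2.split(cv2.cvtColor(im,cv2.COLOR_BGR2HSV));e=proj(c,[(625.2,163.5,100)])[0]
m=comp((H>=45)&(H<=85)&(S>120)&(V>85),e,40);ys,xs=np.nonzero(m);print(e,m.sum(),xs.min(),xs.max(),ys.min(),ys.max())
```

```text
18.2 [624.58971357 163.32825752 215.20932624] [-1.79873954e+02  1.03483408e-02  9.38752271e+01] [ 0.12024232  0.52143688 -0.63402036  1.60916932  0.33269255  1.12354054
 -0.52870729]
[0.00618099 0.03671786 5.40830433]
[316.3597663  200.96720043] 1147 294 339 179 220
```

Aligned with the green jar, so I'll descend 135 mm and grip.

Call:
drive_tool:
  commands: [1,0,0,0.6,0,1,0,0,0.7,0,1,0,0,0.7,0,1,0,0,0.7,0,1,0,0,0.7,0,1,0,0,0.7,0,1,0,0,0.7,0,1,0,0,0.4,0,1,0,0,0.2,0,1,0,0,0,0,1,0,0,0,0,0.7,0,0,0,0,0.6,0,0,0,0,0.55,0,0,0,0,0.5,0,0,0,0,0.45,0,0,0,0,0.4,0,0,0,0,0.4,0,0,0,0,0.4,0,0,0,0,0.4,0,0,0,0]
  grip_force: 15

```text
time_s: 19.92
position: [625.1, 163.6, 81.5]
ee_rot: [-3.142, 0.0, 1.64]
ft_force: [-0.2, -0.3, 0.6]
grip_width: 0.491
finger_force: 15.0
```

Call:
drive_tool:
  commands: [0.4,0,0,-0.3,0,0.4,0,0,-0.6,0,0.4,0,0,-0.7,0,0.4,0,0,-0.7,0,0.4,0,0,-0.7,0,0.4,0,0,-0.7,0,0.4,0,0,-0.7,0,0.4,0,0,-0.6,0,0.4,0,0,0,0.825,0.4,0,0,0,0.825,0.4,0,0,0,0.825,0.4,0,0,0,0.825,0.4,0,0,0,0.825,0.4,0,0,0,0.825,0.4,0,0,0,0,0.4,0,0,0,0]

```text
time_s: 21.25
position: [625.1, 163.9, 207.7]
ee_rot: [3.141, -0.001, 1.21]
ft_force: [-0.0, -0.2, -1.9]
grip_width: 0.487
finger_force: 15.0
```

Run:
```python
from h import *
s=robot.state();print(s['time_s'],s['position'],np.degrees(s['ee_rot']),s['q'])
T=pose(s);print(T[:3,:3].T@(np.array([539.4,-76.6,90])-T[:3,3])/25)
```

```text
21.25 [625.12096297 163.8957783  207.67292957] [ 1.79939285e+02 -3.23842222e-02  6.93537675e+01] [ 0.05415163  0.50579586 -0.53422861  1.62191975  0.28229862  1.09041017
 -0.91671955]
[-10.21365705   0.17831786   4.70133666]
```

Call:
drive_tool:
  commands: [0.4,-0.785,0.014,0,0,0.4,-0.785,0.014,0,0,0.4,-0.785,0.014,0,0,0.4,-0.785,0.014,0,0,0.4,-0.785,0.014,0,0,0.4,-0.785,0.014,0,0,0.4,-0.785,0.014,0,0,0.4,-0.785,0.014,0,0,0.4,-0.785,0.014,0,0,0.4,-0.785,0.014,0,0,0.4,-0.785,0.014,0,0,0.4,-0.785,0.014,0,0,0.4,-0.785,0.014,0,0,0.4,0,0,0,0,0.4,0,0,0,0,0.4,0,0,0,0]

```text
time_s: 22.58
position: [539.2, -75.6, 207.0]
ee_rot: [3.141, -0.001, 1.21]
ft_force: [-0.5, 0.4, 0.2]
grip_width: 0.491
finger_force: 15.0
```

Run:
```python
from h import *
s=robot.state();print(s['time_s'],s['position'],np.degrees(s['ee_rot']),s['ft_force'],s['grip_width'])
T=pose(s);print(T[:3,:3].T@(np.array([539.4,-76.6,91.5])-T[:3,3])/25)
```

```text
22.5833 [539.18486582 -75.63389354 207.03336673] [ 1.79960517e+02 -5.49604759e-02  6.93204582e+01] [-0.51383902  0.43742339  0.19913907] 0.49132440538630195
[-0.03754847  0.01851323  4.62131463]
```

Call:
drive_tool:
  commands: [0.4,0,0,0.4,0,0.4,0,0,0.5,0,0.4,0,0,0.5,0,0.4,0,0,0.5,0,0.4,0,0,0.5,0,0.4,0,0,0.5,0,0.4,0,0,0.5,0,0.4,0,0,0.5,0,0.4,0,0,0.4,0,0.4,0,0,0.2,0,0.4,0,0,0,0,0.4,0,0,0,0,0.4,0,0,0,0]

```text
time_s: 23.67
position: [539.5, -76.5, 94.6]
ee_rot: [3.14, -0.0, 1.208]
ft_force: [-0.2, -0.6, -0.6]
grip_width: 0.493
finger_force: 15.0
```

Call:
drive_tool:
  commands: [0.4,0,0,0.05,0,0.4,0,0,0.05,0,0.4,0,0,0.05,0,0.4,0,0,0,0,0.4,0,0,0,0]

```text
time_s: 24.08
position: [539.1, -76.5, 91.4]
ee_rot: [3.141, 0.0, 1.208]
ft_force: [-2.1, -0.8, 5.4]
grip_width: 0.49
finger_force: 15.0
```

Floor contact (5 N). Release, lift, and back away for a check.

Call:
drive_tool:
  commands: [0.5,0,0,0,0,0.55,0,0,0,0,0.65,0,0,0,0,0.8,0,0,0,0,0.9,0,0,0,0,0.9,0,0,-0.3,0,0.9,0,0,-0.6,0,0.9,0,0,-0.7,0,0.9,0,0,-0.8,0,0.9,0,0,-0.8,0,0.9,0,0,-0.8,0,0.9,0,0,-0.8,0,1,0,0,-0.8,0]

```text
time_s: 25.17
position: [538.8, -76.4, 231.9]
ee_rot: [3.141, -0.0, 1.208]
ft_force: [-0.1, -0.1, -0.2]
grip_width: 0.925
finger_force: 0.0
```

Call:
drive_tool:
  commands: [1,0.9,0,0,0,1,0.9,0,0,0,1,0.9,0,0,0,1,0.9,0,0,0,1,0.9,0,0,0,1,0.9,0,0,0,1,0.9,0,0,0,1,0.9,0,0,0,1,0.9,0,0,0,1,0.9,0,0,0,1,0,0,0,0,1,0,0,0,0,1,0,0,0,0]

```text
time_s: 26.25
position: [618.5, 132.9, 230.4]
ee_rot: [3.141, 0.001, 1.208]
ft_force: [0.7, -0.3, 0.2]
grip_width: 1.002
finger_force: 0.0
```

Run:
```python
from h import *
s=robot.state();print(s['time_s'],s['position'],s['ft_force'])
a=[cv2.resize(robot.snapshot(n)[190:360,x:x+130,::-1],(390,510),interpolation=cv2.INTER_CUBIC) for n,x in(('scene',290),('side',305))]
cv2.imwrite('pics/final.png',np.hstack(a))
```

```text
26.25 [618.51265596 132.92621289 230.35335685] [ 0.72090841 -0.27182606  0.23752365]
```

View pics/final.png

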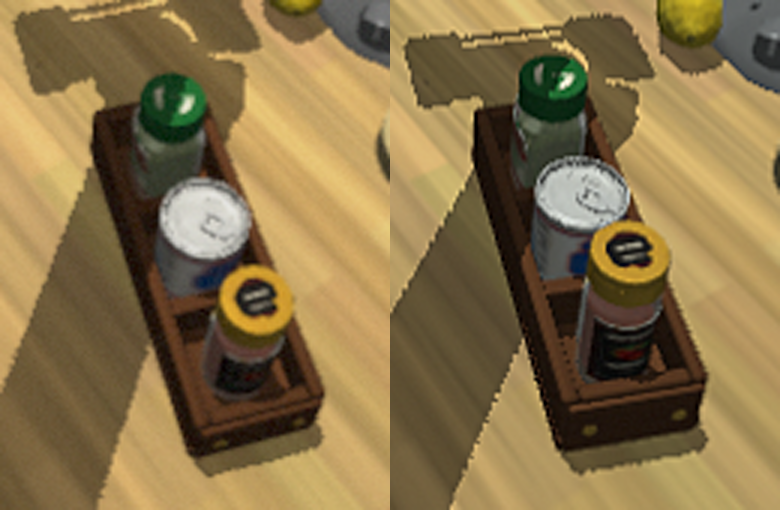

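Both crops show the jars standing upright in the end pockets: the green cap at (172,107) and the yellow at (255,305) in the scene crop. The tin is still in the middle at (205,220), and the gripper is clear.

```bash
python3 -c "
from workcell import robot
print(robot.sign_off())"
```

```text
the job is handed in; nothing more can be done
None
```

Both jars were lowered into the caddy's end pockets, green-capped at the far end and yellow-capped at the near end, and stand upright with the tin still in the middle; the job was handed in at about 26 s of the 64 s limit.

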